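# Look at a potsherd under short-wave ultraviolet in the viewing box

### The job

The potsherd already lies in the ultraviolet viewing box: lower the box's lid until it is fully shut, and only then turn the selector dial from off, clockwise past its first two clicks, to the third position (short wave). That last position springs back when let go, so finish while still holding the dial there with the lid shut. No lamp may be on while the lid is open, and the sherd and the things lying around the box stay where they are.

Things in the scene. Friction and masses are not known exactly. Their poses are not given: they have to be found in the camera images.
- uvbox: the ultraviolet viewing box, fixed to the table: grey metal case 180 mm deep (x), 330 wide (y), 110 high (z); origin at the centre of its underside, on the table; x points away from the operator, y left, z up. Left part: open chamber 140 x 175 mm inside, floor at z = 65 mm. Right part: flat control deck, top at z = 110 mm, with the dial at x = -10, y = -105 mm.
- lid (a joint): lid angle, rad: 0 = fully shut, grows as the lid swings up and away from the operator, stop at 1.9; starts between 1.3 and 1.75. Stiff hinge (0.42 N m of friction): the lid (about 0.4 kg) stays at any angle it is left at; shut, it lies on the rim. Pushes of 1 to 7 N at lid_press move it. It turns about the box's y axis.
- lid_hinge (a point): middle of the lid's hinge line, at x = 78, y = 65, z = 112 mm of the box; axes turn with the lid. Lid in these axes: plate x 0 to -155, y -100 to 100, z 0 (underside) to 12 mm (outer face: top when shut, facing away from the operator when open); pull lip 70 mm wide, z 3 to 9, on to x = -172; rubber eyepiece ring 60 mm across, 26 tall on the outer face round x = -62.
- lid_press (a point): point on the lid's outer face 128 mm from the hinge line, mid-width, on the free strip (x -95 to -155 of the lid) between the eyepiece and the front edge: a place to push. Axes as the lid's, turning with it: z out of the outer face, -x towards the front edge.
- dial (a joint): angle of the selector dial, rad, clockwise from above: 0 = off (start), 0.44 = first click (white lamp), 0.87 = second (long wave), 1.31 = third (short wave), hard stop 1.335. Off, first and second latch and stay; from the third it springs back to the second (about 0.83) when let go. Leaving off takes 0.11 N m, leaving the first click 0.13, leaving the second 0.20; 0.18 N m holds the third.
- dial_grip (a point): on the dial's grip bar, 142 mm above the table, 2 mm from the turning axis; x along the bar to its pointer end (white line), z up; turns with the dial. Black bar 58 mm long, 14 wide, top 11 mm above this point, foot 21 below on a round metal skirt 50 mm across, 8 thick. At off the pointer stands 37.5 degrees left of the box's x axis, at the third position 37.5 degrees right of it.
- sherd: the potsherd, a curved reddish piece 60 x 50 mm, 9 mm high, lying loose on the chamber floor; origin at the centre of its underside. Not to be moved.
- brush: bystander: scrubbing brush 140 x 58 mm, 70 mm high with its handle, lying on the table; origin at the centre of its underside
- tape: bystander: roll of tape 96 mm across, 24 mm high, lying flat; origin at the centre of its underside
- tray: bystander: white plastic tray of sherds 150 x 200 x 45 mm; origin at the centre of its underside
- caliper: bystander: steel caliper 210 mm long, lying flat; origin near the middle of its underside

How it is judged:
By the outcome, as a careful person would: the job done as asked, in the order asked, and still so for the second after the job is handed in, while the arm keeps its last pose, push and grip.
It also fails if it takes over 46 s, if anything falls off the work surface, if the arm or the gripper's body presses on something with over 40 N, if the wrist force passes 120 N, or if a joint passes its speed limit or range.

### The arm

A 7-joint arm with a two-finger parallel gripper is mounted at the origin on the work surface. World frame = base frame: x ahead of the robot, y to its left, z up, the work surface at z = 0. Lengths are in m, angles in rad, forces in N, time in s.
With the tool pointing down it reaches from about 0.425 to 1.025 m from the base axis. Payload 3.6 kg.
Tool frame: the origin (TCP) lies at the very end of the fingers, on their centre line; the grasp point (between the pads) lies 19 mm behind it; y points along the fingers, x is the direction in which the jaws open and shut, and the axes are right-handed (so a half turn about y gives the same grasp; the last joint's range is limited). The gripper opens to 85 mm and grips with 20 to 120 N. Pads are 22 mm wide; open, the fingers measure 114 mm over their backs; the gripper's body (76 mm by 85 mm) begins 54 mm behind the grasp point. The pads swing forward as they close: fully open they stand 13 mm farther back than shut.
Start: joints at [-1.331, 0.591, 0.048, 1.609, -0.033, 0.943, -0.034], TCP at [0.238, 0.685, 0.205] pointing down, gripper open.
Joint ranges: [-2.69, 2.69], [-0.47, 2.24], [-1.27, 1.36], [0.19, 2.51], [-1.53, 4.68], [0.08, 2.07], [-3.09, 3.09]. Speed limits (rad/s): [2.57, 2.57, 3.14, 3.14, 3.14, 3.14, 3.14].

### API

Orientations are given as a unit quaternion [w, x, y, z].
In Python, from station import * gives the robot as it stands.
- The arm moves only by the tool carry_out, never from a script. Its argument "plan" is a list of rows, each a list of 5 numbers: the closure, from -1 (fully open) to 1 (shut), then the shift along the tool's x, y, z in units of 25 mm (1.0 is 25 mm), then the turn about the tool's y in units of 6 degrees (1.0 is 6 degrees). In form: [[fingers, dx, dy, dz, spin], ...]. A call has 1 to 20 rows; each row shifts and turns the commanded pose from where the row before left it, along the tool's axes as they then stand; what a row does not reach is not made up. A row lasts 1/12 s, in which the tool goes at most 41.7 mm and 7.16 degrees, less where a joint would pass 70% of its speed; a pose out of reach is approached as far as the arm can. A call is refused whole if a number of a shift passes 1 or a number of a turn 1, either way. A call with a gripper value outside its range is refused whole. The fingers move at their own pace and stop on an object; the grip force is fixed at half the most. Time passes only in rows, so rows that do not move let the fingers close. It gives the time, the measured TCP pose, the force and the opening at its end, in the units of the state.
- sense(): the state, without advancing time (a new reading comes with each control period).
- read_camera(name): name is "scene" or "top"; returns a dict with "image" (384x512x3 uint8, red, green, blue), "intrinsics" (3x3 intrinsics, pixels), "eye" and "rotation" of the camera in the world. Camera axes: x right, y up, looking along -z (the intrinsics and any distortion apply to the point x, -y, -z); pixel columns grow to the right and rows downward; lengths in m; the calibration is good to about 2 mm. A picture is of the moment at which its call begins. There is no depth.
- job_done(): hands the job in, once; it reports no verdict.
The state is a dict: "clock": time; "joint_pos": joint angles; "dq": joint speeds; "effort": joint torques, N m; "tool_pos": TCP position; "tool_rot": TCP orientation; "ft_force": force on the tool from outside, world axes, zero at the start; "torque": the same for the moment, N m; "grip_width": finger opening in m.
Only numpy, scipy, OpenCV 4.12 (cv2) and the standard library are available. Lean on these libraries where they do the work, as an engineer would, in place of code of your own. Each camera call takes 0.05 s, during which the arm holds its last target.

## Working session

There is one attempt and no reset: what is moved stays moved. The work goes in short steps, Python scripts to look and compute and a tool call to move; the robot and the scene stay as the last step left them, time stands still between calls to the robot, and variables do not carry over. Pictures are saved under pics/ and viewed, and the job is handed in when it is done.

Besides the shell and the picture viewer there is one more tool, called after ">>>" as name(argument=value, ...), one argument or row to a line, values as JSON. carry_out: Moves the arm, as the interface text tells. Its arguments: {"type":"object","properties":{"plan":{"type":"array"}},"required":["plan"]}

```bash
mkdir -p pics; cat > /dev/null
python3 - <<'E'
from station import *
import cv2,numpy as np
s=sense()
for k,v in s.items(): print(k,np.round(v,4))
for n in ("scene","top"):
    c=read_camera(n); cv2.imwrite(f"pics/{n}0.png",c["image"][:,:,::-1])
    print(n,c["intrinsics"],c["eye"],c["rotation"],[k for k in c])
E
```

```text
clock 0.0
joint_pos [-1.3305  0.5921  0.0483  1.6098 -0.0333  0.9427 -0.0337]
dq [ 0.0009  0.0005 -0.0028  0.0012 -0.0001  0.0004 -0.0011]
effort [ 2.00000e-04 -5.48680e+01  1.54600e+00 -1.98127e+01  9.30000e-03
  8.80000e-03  0.00000e+00]
tool_pos [0.2372 0.6842 0.2041]
tool_rot [-0.5756  0.5766  0.4094 -0.4106]
ft_force [ 0.9624 -0.2506 -0.1286]
torque [0.0216 0.0399 0.016 ]
grip_width 0.0852
scene [[447.71055728   0.         251.3509797 ]
 [  0.         447.71055728 189.42766979]
 [  0.           0.           1.        ]] [ 1.51551483 -0.16195359  1.19299291] [0.70224135 0.27572014 0.22918378 0.61506933] ['image', 'intrinsics', 'eye', 'rotation']
top [[406.34527505   0.         261.11867566]
 [  0.         406.34527505 195.84334004]
 [  0.           0.           1.        ]] [ 0.3243505  -0.0094883   1.35633326] [-0.66902298 -0.07270295  0.07646652  0.73571422] ['image', 'intrinsics', 'eye', 'rotation']
```

View pics/scene0.png

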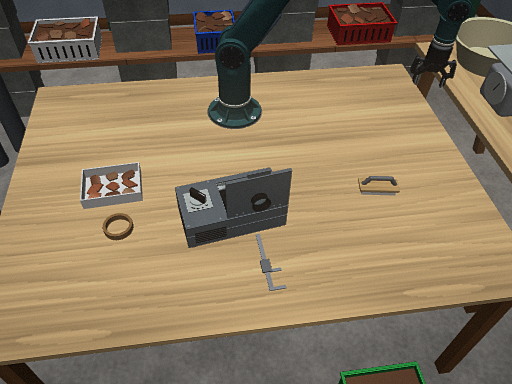

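View pics/top0.png

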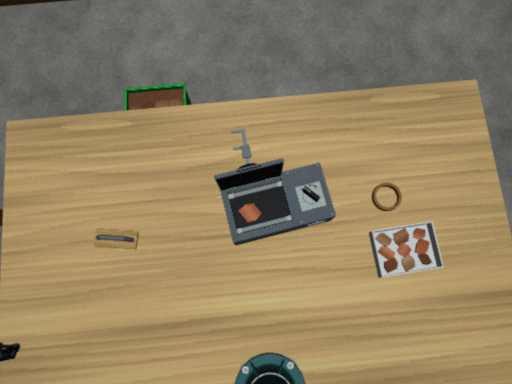

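The scene picture shows the box near (235,205), seen from its back. In the top picture it is near (277,203), with the lid open away from the robot and the dial at about (311,193). I'll zoom in to measure.

```bash
cat > h.py <<'E'
from station import *
import cv2,numpy as np
from scipy.spatial.transform import Rotation as R
def rot(q): return R.from_quat([q[1],q[2],q[3],q[0]])
def ray(c,u,v):
    K=c["intrinsics"]; d=np.array([(u-K[0,2])/K[0,0],-(v-K[1,2])/K[1,1],-1.])
    return np.array(c["eye"]),rot(c["rotation"]).apply(d)
def onz(c,u,v,z):
    e,d=ray(c,u,v); return e+d*(z-e[2])/d[2]
def proj(c,P):
    K=c["intrinsics"]; p=rot(c["rotation"]).inv().apply(np.atleast_2d(P)-np.array(c["eye"]))
    return np.c_[K[0,0]*p[:,0]/-p[:,2]+K[0,2],K[1,1]*p[:,1]/p[:,2]+K[1,2]]
def tri(c1,p1,c2,p2):
    (a,d1),(b,d2)=ray(c1,*p1),ray(c2,*p2); d1/=np.linalg.norm(d1);d2/=np.linalg.norm(d2)
    t=np.linalg.lstsq(np.c_[d1,-d2],b-a,rcond=None)[0]
    return (a+t[0]*d1+b+t[1]*d2)/2,np.linalg.norm(a+t[0]*d1-b-t[1]*d2)
def zoom(c,x,y,w,h,f,name):
    im=c["image"][y:y+h,x:x+w,::-1]; im=cv2.resize(im,None,fx=f,fy=f,interpolation=cv2.INTER_CUBIC)
    cv2.imwrite(name,im)
E
python3 - <<'E'
from h import *
zoom(read_camera("top"),208,150,133,100,6,"pics/tz.png")
zoom(read_camera("scene"),170,155,133,100,6,"pics/sz.png")
E
```

```text
(no output)
```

View pics/tz.png

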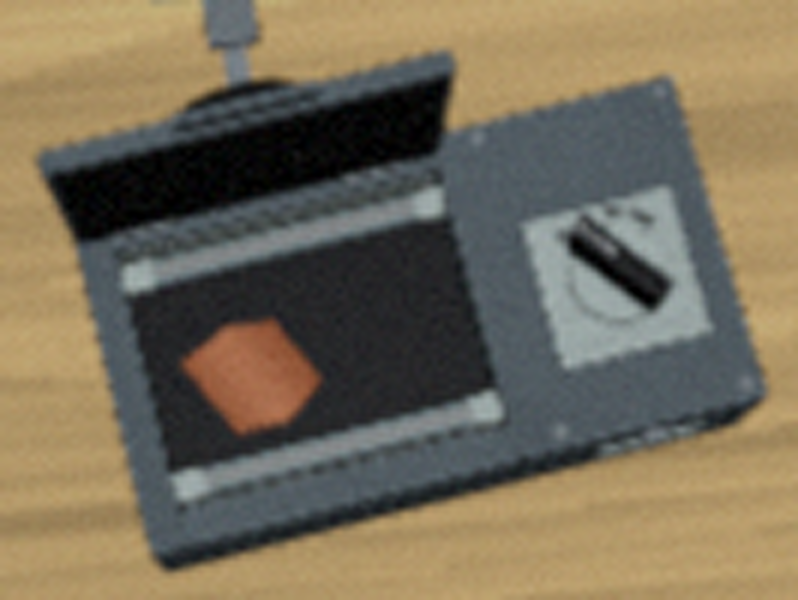

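View pics/sz.png

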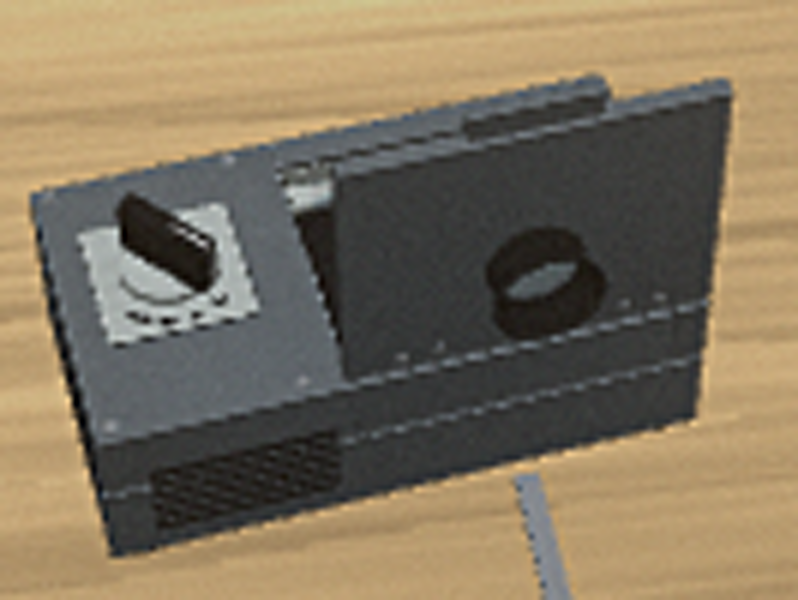

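```bash
cat > m.py <<'E'
from h import *
T=read_camera("top");S=read_camera("scene")
tz=lambda x,y:(208+(x+.5)/6-.5,150+(y+.5)/6-.5)
sz=lambda x,y:(170+(x+.5)/6-.5,155+(y+.5)/6-.5)
from scipy.optimize import least_squares
mod=[];obs=[]
for b,p in [((-.09,.165),tz(163,553)),((-.09,-.165),tz(765,388)),((.09,-.165),tz(670,78))]: mod.append(b);obs.append(onz(T,*p,.11)[:2]); print('T',obs[-1])
for b,p in [((-.09,-.165),sz(35,195)),((.09,-.165),sz(108,442)),((-.09,.165),sz(605,80))]: mod.append(b);obs.append(onz(S,*p,.11)[:2]); print('S',obs[-1])
mod=np.array(mod);obs=np.array(obs)
def tf(x,m): c,s=np.cos(x[2]),np.sin(x[2]); return m@np.array([[c,s],[-s,c]])+x[:2]
r=least_squares(lambda x:(tf(x,mod)-obs).ravel(),[.6,0,0],loss='soft_l1',f_scale=.004)
x=r.x; print("box",x,np.degrees(x[2])); print(np.round((tf(x,mod)-obs)*1000,1))
print("dial",tf(x,np.array([[-.01,-.105]])), "dial ends top", onz(T,*tz(582,230),.153),onz(T,*tz(660,285),.153))
for a,b in [((450,62),(335,172)),((46,165),(732,88))]:
    P,e=tri(T,tz(*a),S,sz(*b)); 
    q=tf([0,0,-x[2]],(P[:2]-x[:2])[None])[0]; print("lid corner",P,e,"box",q,P[2],"ang",np.arctan2(P[2]-.112,-(q[0]-.078)),"len",np.hypot(P[2]-.112,q[0]-.078))
E
python3 m.py
```

```text
T [0.45562819 0.0650677 ]
T [ 0.5110942  -0.25195827]
T [ 0.68153437 -0.22378831]
S [ 0.51123416 -0.2526317 ]
S [ 0.68403888 -0.22078586]
S [0.46213957 0.06969978]
box [ 0.57160527 -0.0761099   0.1637795 ] 9.383874120586261
[[ 0.3  6.9]
 [-1.4 -1.6]
 [ 5.8 -0.4]
 [-1.5 -0.9]
 [ 3.3 -3.4]
 [-6.2  2.3]]
dial [[ 0.57885916 -0.18133528]] dial ends top [ 0.59388597 -0.1620935   0.153     ] [ 0.56184886 -0.19789759  0.153     ]
lid corner [ 0.65528322 -0.09791627  0.26227451] 0.0034141484557469333 box [ 0.07900268 -0.03515811] 0.2622745054720456 ang 1.577468566953419 len 0.1502778505535757
lid corner [0.62384922 0.09645609 0.26299248] 0.002070099688273563 box [0.07968142 0.16173844] 0.26299247756085525 ang 1.5819316206955336 len 0.15100183918330068
```

Run:
```python
from h import *
s=sense(); M=rot(s["tool_rot"]).as_matrix(); print(M.round(3)); print(np.degrees(np.arctan2(M[1],M[0])))
b=np.array([.5718,-.077]);a=np.radians(9.4);B=np.array([[np.cos(a),-np.sin(a)],[np.sin(a),np.cos(a)]])
for p in [(-.01,-.105),(.078,.065),(.078+.012+.05,.065),(-.05,.065)]: print(p,b+B@p)
```

```text
[[ 0.328 -0.    -0.945]
 [ 0.945 -0.001  0.328]
 [-0.001 -1.    -0.   ]]
[  70.87705265 -105.50736639  160.87705471]
(-0.01, -0.105) [ 0.5790835  -0.18222334]
(0.078, 0.065) [ 6.38136441e-01 -1.33384441e-04]
(0.14, 0.065) [0.69930392 0.00999283]
(-0.05, 0.065) [ 0.5118552  -0.02103911]
```

>>> carry_out(
  plan=[
    [1,0,-0.5,0,1],
    [1,0,-0.5,0,1],
    [1,0,-0.5,0,1],
    [1,0,-0.5,0,1],
    [1,0,-0.5,0,1],
    [1,0,-0.5,0,1],
    [1,0,-0.5,0,1],
    [1,0,-0.5,0,1],
    [1,0,-0.5,0,1],
    [1,0,-0.5,0,1],
    [1,0,0,0,0.25],
    [1,0.9,0,-1,0],
    [1,0.9,0,-1,0],
    [1,0.9,0,-1,0],
    [1,0.9,0,-1,0],
    [1,0.9,0,-1,0],
    [1,0.9,0,-1,0],
    [1,0.9,0,-1,0],
    [1,0.9,0,-1,0],
  ],
)

```text
clock: 1.88
tool_pos: [0.4485, 0.5155, 0.3294]
tool_rot: [-0.704, 0.705, 0.058, -0.059]
ft_force: [-0.3, 0.5, -0.1]
grip_width: 0.0
```

>>> carry_out(
  plan=[
    [1,0.9,0,-1,0],
    [1,0.9,0,-1,0],
    [1,0.9,0,-1,0],
    [1,0.9,0,-1,0],
    [1,0.9,0,-1,0],
    [1,0.9,0,-1,0],
    [1,0.9,0,-1,0],
    [1,0,0,-1,0],
    [1,0,0,-1,0],
    [1,0,0,-1,0],
    [1,0,0,-1,0],
    [1,0,0,-1,0],
  ],
)

```text
clock: 2.88
tool_pos: [0.6517, 0.2453, 0.3292]
tool_rot: [-0.705, 0.705, 0.058, -0.059]
ft_force: [-1.3, 0.6, -0.1]
grip_width: 0.0001
```

```bash
cat >> h.py <<'E'
b0=np.array([.5718,-.077]);a0=np.radians(9.4);B0=np.array([[np.cos(a0),-np.sin(a0)],[np.sin(a0),np.cos(a0)]])
def where():
    s=sense(); p=s["tool_pos"]; M=rot(s["tool_rot"]).as_matrix()
    print("t",round(s["clock"],2),"box mm",(B0.T@(np.array(p[:2])-b0)*1000).round(1),"z",round(p[2]*1000,1),"jaw az",np.degrees(np.arctan2(M[1,0],M[0,0])).round(2),"F",np.round(s["ft_force"],1),"Mz",np.round(s["torque"],2),"j",np.round(s["joint_pos"],2),"w",s["grip_width"])
E
python3 -c "
from h import *
where()"
```

```text
t 2.88 box mm [131.5 304.9] z 329.2 jaw az 9.48 F [-1.3  0.6 -0.1] Mz [-0.05  0.03 -0.  ] j [-0.7   0.48  0.42  1.56 -0.21  1.15 -0.07] w 0.00012243617778857845
```

>>> carry_out(
  plan=[
    [1,0,0,-1,0],
    [1,0,0,-1,0],
    [1,0,0,-1,0],
    [1,0,0,-1,0],
    [1,0,0,-1,0],
    [1,0,0,-1,0],
    [1,0,0,-1,0],
    [1,0,0,-1,0],
    [1,0,0,-1,0],
    [1,0,0,-0.5,0],
    [1,0,0,0,0],
  ],
)

```text
clock: 3.8
tool_pos: [0.6904, 0.0072, 0.33]
tool_rot: [-0.704, 0.706, 0.056, -0.056]
ft_force: [1.2, 0.0, 0.7]
grip_width: -0.0001
```

Run:
```python
from h import *
where()
zoom(read_camera("top"),208,120,133,130,4.5,"pics/tz1.png")
zoom(read_camera("scene"),170,105,133,150,4,"pics/sz1.png")
```

```text
t 3.8 box mm [130.8  63.7] z 330.0 jaw az 9.06 F [1.2 0.  0.7] Mz [-0.04  0.04 -0.01] j [-0.38  0.47  0.46  1.57 -0.22  1.15  0.28] w -0.00013808320166069894
```

View pics/tz1.png

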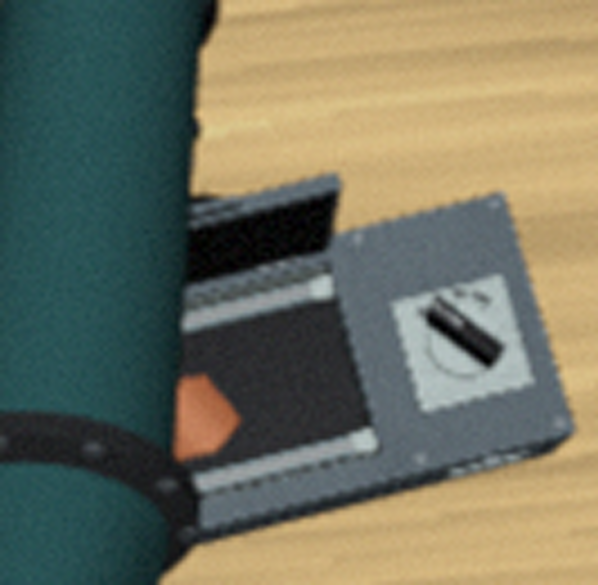

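View pics/sz1.png

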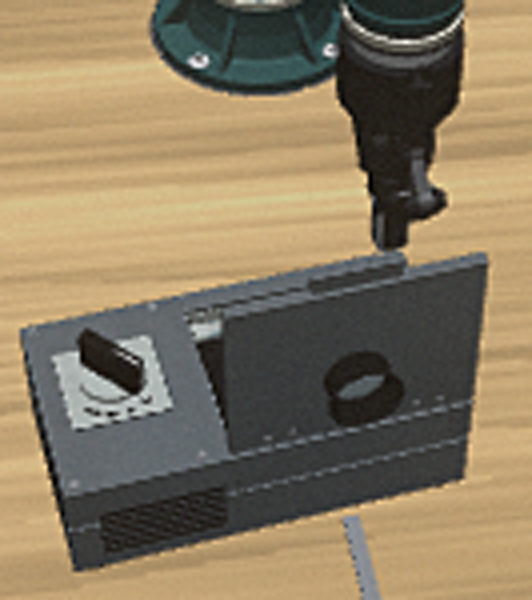

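Run:
```python
from h import *
S=read_camera("scene"); p=sense()["tool_pos"]
print((proj(S,p)-[170,105])*4)
def bw(x,y,z): q=b0+B0@np.array([x,y]); return [*q,z]
th=1.55
for r,y in [(.155,-.035),(.172,.03),(.172,.1),(.155,.165),(.128,.065)]:
    print(r,y,(proj(S,bw(.078-r*np.cos(th)+.012,y,.112+r*np.sin(th)))-[170,105])*4)
```

```text
[[393.73610362 267.96907593]]
0.155 -0.035 [[225.83759551 316.586934  ]]
0.172 0.03 [[314.40865407 280.62292271]]
0.172 0.1 [[408.41043951 260.57579258]]
0.155 0.165 [[491.89487925 259.29037271]]
0.128 0.065 [[360.11584449 313.67867637]]
```

>>> carry_out(
  plan=[
    [1,0,0.5,0,0],
    [1,0,0.5,0,0],
    [1,0,0.5,0,0],
    [1,0,0.5,0,0],
    [1,0,0.5,0,0],
    [1,0,0.5,0,0],
    [1,0,0.5,0,0],
    [1,0,0,0,0],
    [1,-0.3,0,0,0],
    [1,-0.3,0,0,0],
    [1,0,0,0,0],
  ],
)

```text
clock: 4.87
tool_pos: [0.6745, 0.0089, 0.2437]
tool_rot: [-0.705, 0.705, 0.057, -0.057]
ft_force: [0.1, -0.2, -0.2]
grip_width: 0.0002
```

Run:
```python
from h import *
where()
zoom(read_camera("scene"),170,105,133,150,4,"pics/sz2.png")
th=np.radians(np.arange(92,-1,-4)); r=130
P=np.c_[78-r*np.cos(th)+12*np.sin(th)+15,112+r*np.sin(th)+12*np.cos(th)]
print(P[0]); print((np.diff(P,axis=0)/25*[1,-1]).round(2).tolist())
```

```text
t 4.87 box mm [115.4  68. ] z 243.7 jaw az 9.31 F [ 0.1 -0.2 -0.2] Mz [-0.02  0.04  0.07] j [-0.37  0.52  0.43  1.71 -0.25  0.97  0.32] w 0.00023253391440060557
[109.5296245  241.50201355]
[[-0.36, -0.03], [-0.36, -0.01], [-0.36, 0.02], [-0.36, 0.04], [-0.36, 0.07], [-0.35, 0.09], [-0.35, 0.12], [-0.34, 0.14], [-0.33, 0.16], [-0.31, 0.19], [-0.3, 0.21], [-0.28, 0.23], [-0.27, 0.25], [-0.25, 0.27], [-0.23, 0.28], [-0.21, 0.3], [-0.19, 0.31], [-0.17, 0.32], [-0.14, 0.33], [-0.12, 0.34], [-0.1, 0.35], [-0.07, 0.36], [-0.05, 0.36]]
```

View pics/sz2.png

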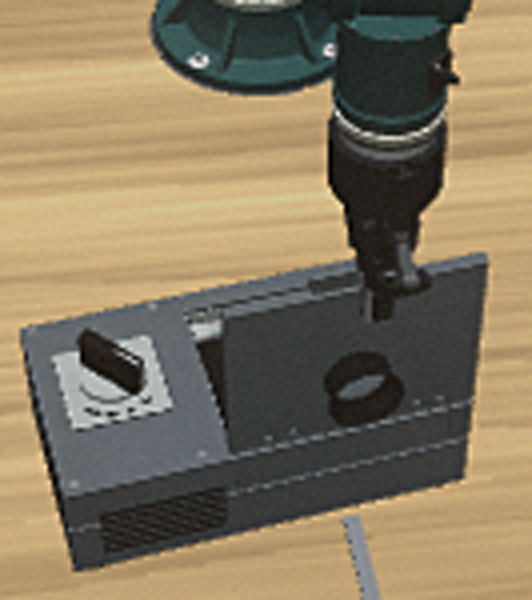

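The finger is now on the lid's far side, with its tip at about (375,320) and clear of the ring at (363,380). Next I'll push the lid along its arc.

>>> carry_out(
  plan=[
    [1,-0.2,0,0,0],
    [1,-0.36,0,0,0],
    [1,-0.36,0,0,0],
    [1,-0.36,0.02,0,0],
    [1,-0.36,0.04,0,0],
    [1,-0.36,0.07,0,0],
    [1,-0.35,0.09,0,0],
    [1,-0.35,0.12,0,0],
    [1,0,0,0,0],
  ],
)

```text
clock: 5.67
tool_pos: [0.6059, -0.0018, 0.2334]
tool_rot: [0.705, -0.705, -0.056, 0.059]
ft_force: [-0.6, -0.5, 0.6]
grip_width: -0.0002
```

Run:
```python
from h import *
where()
zoom(read_camera("scene"),170,105,133,150,4,"pics/sz3.png")
```

```text
t 5.67 box mm [45.9 68.6] z 233.4 jaw az 9.32 F [-0.6 -0.5  0.6] Mz [-0.    0.05 -0.05] j [-0.39  0.44  0.44  1.87 -0.23  0.89  0.33] w -0.00024404807281102378
```

View pics/sz3.png

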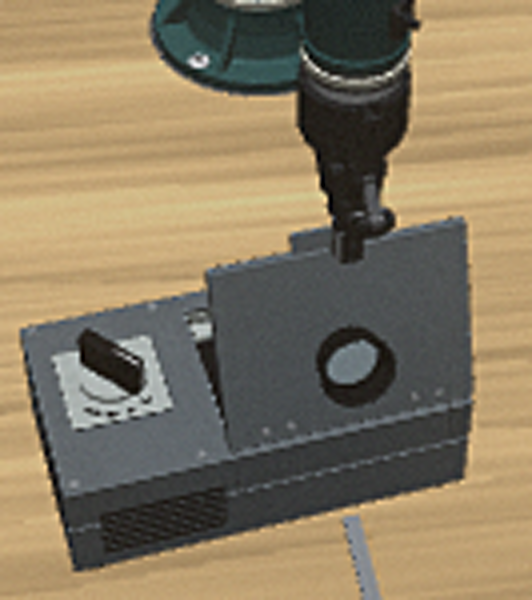

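>>> carry_out(
  plan=[
    [1,-0.34,0.14,0,0],
    [1,-0.33,0.16,0,0],
    [1,-0.31,0.19,0,0],
    [1,-0.3,0.21,0,0],
    [1,-0.28,0.23,0,0],
    [1,-0.27,0.25,0,0],
    [1,-0.25,0.27,0,0],
    [1,-0.23,0.28,0,0],
    [1,-0.21,0.3,0,0],
    [1,0,0,0,0],
  ],
)

```text
clock: 6.55
tool_pos: [0.5437, -0.0116, 0.1813]
tool_rot: [0.705, -0.705, -0.056, 0.06]
ft_force: [0.7, 0.1, -0.3]
grip_width: 0.0002
```

Run:
```python
from h import *
where()
zoom(read_camera("scene"),170,105,133,150,4,"pics/sz4.png")
```

```text
t 6.55 box mm [-17.1  69.1] z 181.3 jaw az 9.35 F [ 0.7  0.1 -0.3] Mz [0.03 0.05 0.04] j [-0.37  0.43  0.42  2.05 -0.26  0.72  0.37] w 0.00022037467861498424
```

View pics/sz4.png

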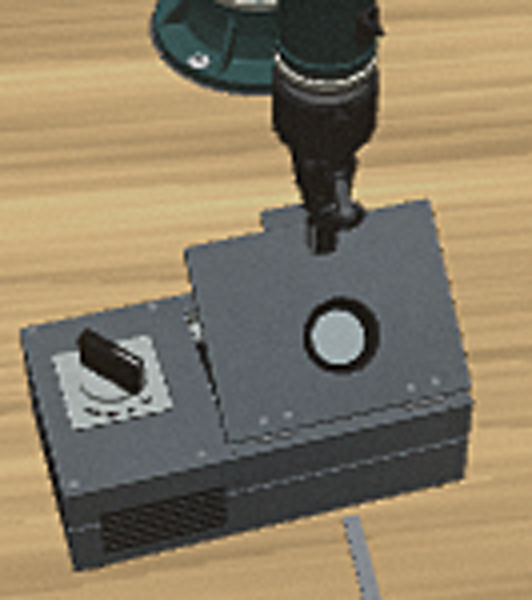

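>>> carry_out(
  plan=[
    [1,-0.19,0.31,0,0],
    [1,-0.17,0.32,0,0],
    [1,-0.14,0.33,0,0],
    [1,-0.12,0.34,0,0],
    [1,-0.1,0.35,0,0],
    [1,-0.06,0.3,0,0],
    [1,-0.03,0.2,0,0],
    [1,0,0.1,0,0],
    [1,0,0,0,0],
  ],
)

```text
clock: 7.35
tool_pos: [0.5268, -0.0147, 0.1265]
tool_rot: [-0.705, 0.705, 0.057, -0.058]
ft_force: [0.0, -0.5, 0.7]
grip_width: 0.0001
```

Run:
```python
from h import *
where()
```

```text
t 7.35 box mm [-34.2  68.8] z 126.5 jaw az 9.37 F [ 0.  -0.5  0.7] Mz [-0.08  0.   -0.03] j [-0.33  0.49  0.37  2.13 -0.31  0.58  0.42] w 0.00010884663669029892
```

Now I'll press down gently until the rim resists.

>>> carry_out(
  plan=[
    [1,0,0.06,0,0],
    [1,0,0.06,0,0],
    [1,0,0,0,0],
    [1,0,0,0,0],
  ],
)

```text
clock: 7.68
tool_pos: [0.5275, -0.0146, 0.1245]
tool_rot: [-0.705, 0.705, 0.058, -0.058]
ft_force: [-0.9, -0.6, -1.4]
grip_width: -0.0
```

>>> carry_out(
  plan=[
    [1,0,0.06,0,0],
    [1,0,0.06,0,0],
    [1,0,0,0,0],
    [1,0,0,0,0],
  ],
)

```text
clock: 8.02
tool_pos: [0.5272, -0.0147, 0.1212]
tool_rot: [-0.705, 0.705, 0.058, -0.058]
ft_force: [0.7, 0.7, 0.1]
grip_width: -0.0003
```

Run:
```python
from h import *
where()
zoom(read_camera("scene"),170,105,133,150,4,"pics/sz5.png")
```

```text
t 8.02 box mm [-33.9  68.8] z 121.2 jaw az 9.37 F [0.7 0.7 0.1] Mz [0.   0.   0.01] j [-0.33  0.49  0.36  2.13 -0.32  0.57  0.43] w -0.0002627256222615554
```

View pics/sz5.png

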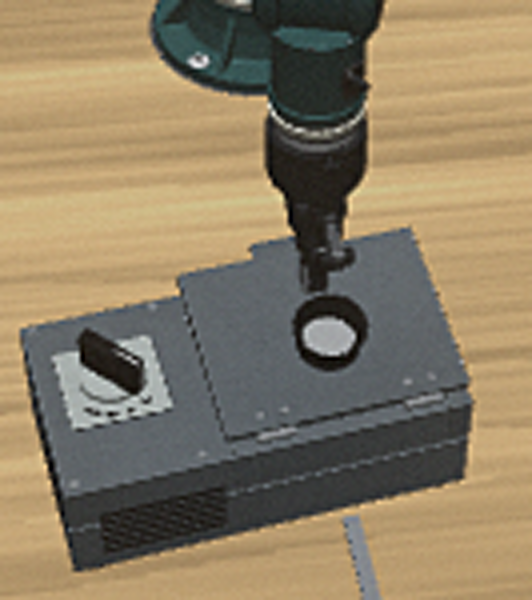

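The lid is still slightly open: its front edge, at (180,275), stands above the case. I'll keep pressing and move a little away from the ring.

>>> carry_out(
  plan=[
    [1,-0.15,0.1,0,0],
    [1,-0.15,0.1,0,0],
    [1,0,0.1,0,0],
    [1,0,0.1,0,0],
    [1,0,0,0,0],
    [1,0,0,0,0],
  ],
)

```text
clock: 8.57
tool_pos: [0.5194, -0.0159, 0.111]
tool_rot: [0.705, -0.705, -0.058, 0.058]
ft_force: [0.9, -0.1, -0.3]
grip_width: -0.0001
```

>>> carry_out(
  plan=[
    [1,0,0.06,0,0],
    [1,0,0.06,0,0],
    [1,0,0,0,0],
    [1,0,0,0,0],
  ],
)

```text
clock: 8.9
tool_pos: [0.5198, -0.0159, 0.1082]
tool_rot: [-0.705, 0.705, 0.058, -0.058]
ft_force: [-0.6, -0.7, -0.3]
grip_width: 0.0004
```

Run:
```python
from h import *
where()
zoom(read_camera("scene"),190,140,100,80,8,"pics/sz6.png")
zoom(read_camera("top"),208,120,133,130,4.5,"pics/tz6.png")
```

```text
t 8.9 box mm [-41.3  68.8] z 108.2 jaw az 9.38 F [-0.6 -0.7 -0.3] Mz [ 0.02  0.06 -0.02] j [-0.31  0.51  0.35  2.16 -0.33  0.53  0.44] w 0.0004191667489568113
```

View pics/sz6.png

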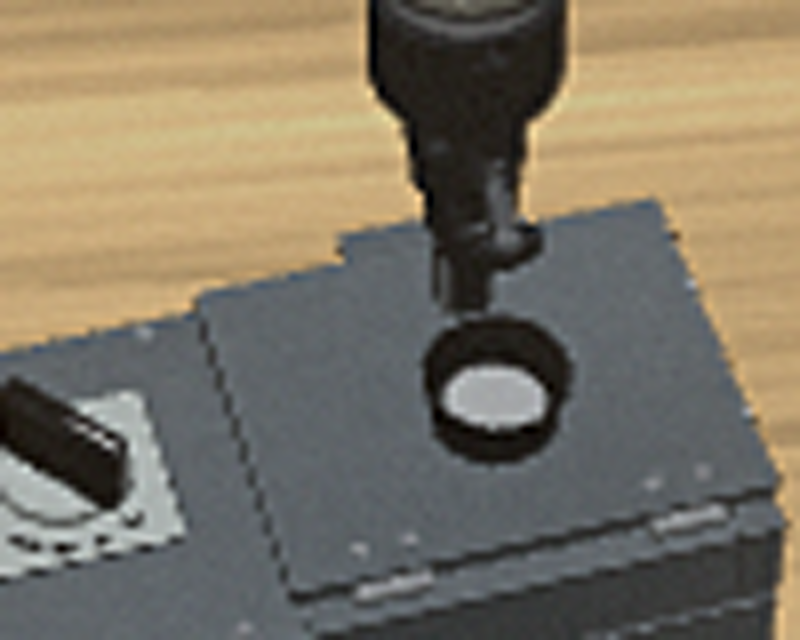

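View pics/tz6.png

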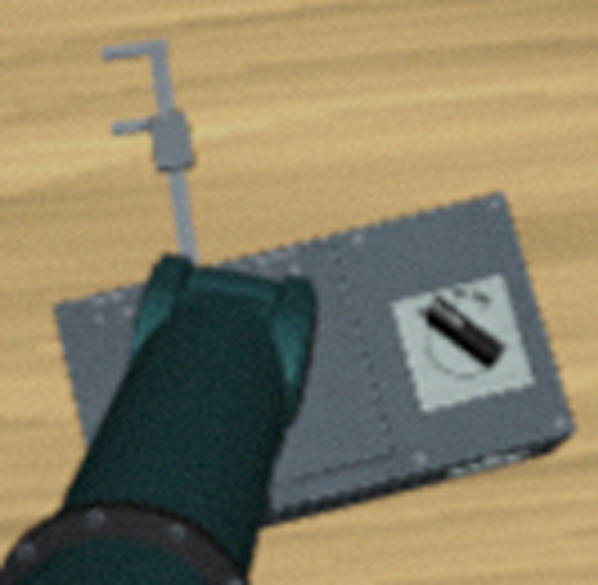

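Run:
```python
from h import *
S=read_camera("scene")
def bw(x,y,z): q=b0+B0@np.array([x,y]); return [*q,z]
off=[190,140]
print("deck corner pred vs", (proj(S,bw(-.09,-.165,.11))), "tip",(proj(S,sense()["tool_pos"])-off)*8)
for th in (0,.03,.06,.1,.15):
    c,s=np.cos(th),np.sin(th)
    f=lambda r,y:(proj(S,bw(.078-r*c+.012*s,y,.112+r*s+.012*c))-off)*8
    print(th,f(.155,-.035).round(0),f(.172,.03).round(0),f(.155,.165).round(0),f(0,-.035).round(0),f(0,.165).round(0))
```

```text
deck corner pred vs [[174.83369377 186.84741495]] tip [[462.16518578 342.6248231 ]]
0 [[195. 308.]] [[337. 247.]] [[656. 211.]] [[295. 590.]] [[785. 478.]]
0.03 [[195. 301.]] [[337. 239.]] [[657. 203.]] [[295. 591.]] [[785. 478.]]
0.06 [[195. 294.]] [[337. 232.]] [[658. 196.]] [[295. 592.]] [[785. 479.]]
0.1 [[195. 285.]] [[337. 222.]] [[659. 188.]] [[295. 593.]] [[786. 480.]]
0.15 [[195. 275.]] [[338. 210.]] [[661. 177.]] [[296. 594.]] [[786. 481.]]
```

>>> carry_out(
  plan=[
    [1,0,0.08,0,0],
    [1,0,0.08,0,0],
    [1,0,0,0,0],
  ],
)

```text
clock: 9.3
tool_pos: [0.5195, -0.0159, 0.1039]
tool_rot: [-0.705, 0.705, 0.058, -0.058]
ft_force: [-0.4, 0.2, -0.1]
grip_width: -0.0
```

>>> carry_out(
  plan=[
    [1,0,0.08,0,0],
    [1,0,0.08,0,0],
    [1,0,0,0,0],
  ],
)

```text
clock: 9.55
tool_pos: [0.5196, -0.0159, 0.0999]
tool_rot: [-0.705, 0.705, 0.058, -0.058]
ft_force: [-0.3, -0.5, -0.1]
grip_width: -0.0004
```

Run:
```python
from h import *
where();print(sense()["effort"])
zoom(read_camera("scene"),190,140,100,80,8,"pics/sz7.png")
```

```text
t 9.55 box mm [-41.6  68.8] z 99.9 jaw az 9.37 F [-0.3 -0.5 -0.1] Mz [-0.02  0.03 -0.03] j [-0.3   0.52  0.34  2.16 -0.34  0.51  0.45] w -0.00042430239367845907
[ 4.11786069e-02 -4.07908523e+01  4.09342110e+00 -1.13301811e+01
  2.27538385e-05 -1.15753603e-02  1.06085383e-02]
```

View pics/sz7.png

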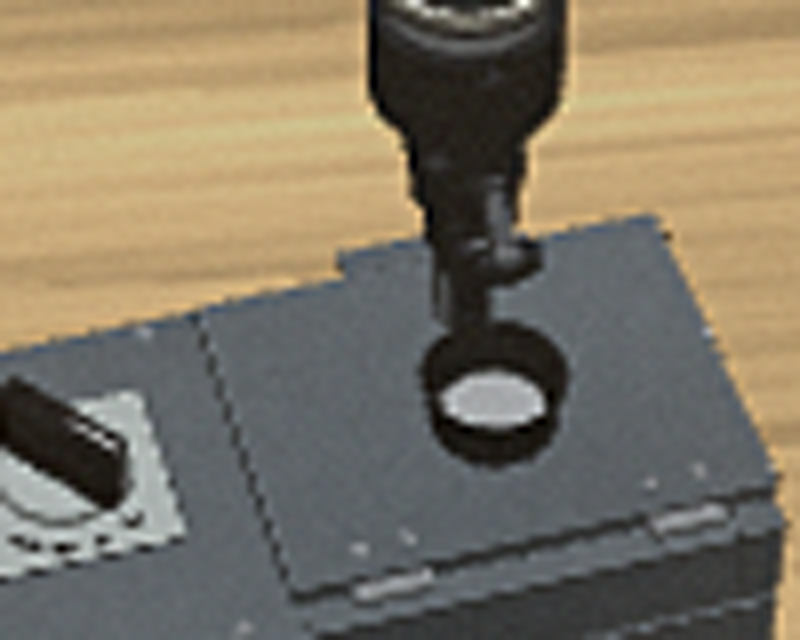

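The lid went down another step and its front edge is almost level. I'll continue until force shows.

>>> carry_out(
  plan=[
    [1,0,0.08,0,0],
    [1,0,0.08,0,0],
  ],
)

```text
clock: 9.77
tool_pos: [0.52, -0.0158, 0.0978]
tool_rot: [0.705, -0.704, -0.058, 0.058]
ft_force: [-7.5, 1.0, 36.8]
grip_width: 0.0
```

>>> carry_out(
  plan=[
    [1,0,0.08,0,0],
    [1,0,0.08,0,0],
  ],
)

```text
clock: 9.93
tool_pos: [0.5202, -0.0158, 0.0975]
tool_rot: [0.706, -0.703, -0.057, 0.057]
ft_force: [-15.5, 1.7, 72.7]
grip_width: 0.0001
```

73 N from the tip means the lid is hard on the rim, so I'll back off. At this point the TCP reads z≈0.098, where I expected 0.124, and I'll check that offset before gripping the dial.

>>> carry_out(
  plan=[
    [1,0,-0.3,0,0],
    [1,-0.1,-1,0,0],
    [1,0,-1,0,0],
    [1,0,-1,0,0],
    [1,0,-1,0,0],
    [-1,0,-1,0,0],
    [-1,0,0,-1,1],
    [-1,0,0,-1,1],
    [-1,0,0,0,1],
    [-1,0,0,0,1],
    [-1,0,0,0,1],
    [-1,0,0,0,1],
    [-1,0,0,0,1],
    [-1,0,0,0,1],
    [-1,0,0,0,0.75],
    [-1,0,0,0,0],
  ],
)

```text
clock: 11.27
tool_pos: [0.5227, -0.0657, 0.2245]
tool_rot: [-0.657, 0.658, -0.26, 0.26]
ft_force: [-0.3, 0.3, 0.5]
grip_width: 0.0855
```

Run:
```python
from h import *
where()
S=read_camera("scene");print(proj(S,sense()["tool_pos"])-[150,90])
zoom(S,150,90,160,120,5,"pics/sz8.png")
T=read_camera("top")
zoom(T,208,120,133,130,4.5,"pics/tz8.png")
```

```text
t 11.27 box mm [-46.6  19.1] z 224.5 jaw az -43.18 F [-0.3  0.3  0.5] Mz [ 0.01  0.01 -0.01] j [-0.5   0.39  0.71  2.06 -0.35  0.82 -0.34] w 0.08545100798063686
[[82.35487842 69.4141277 ]]
```

View pics/sz8.png

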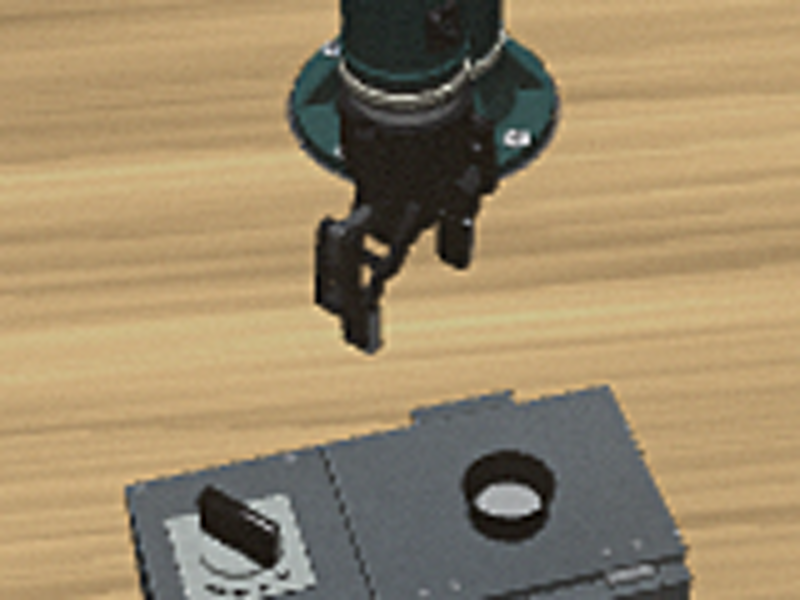

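View pics/tz8.png

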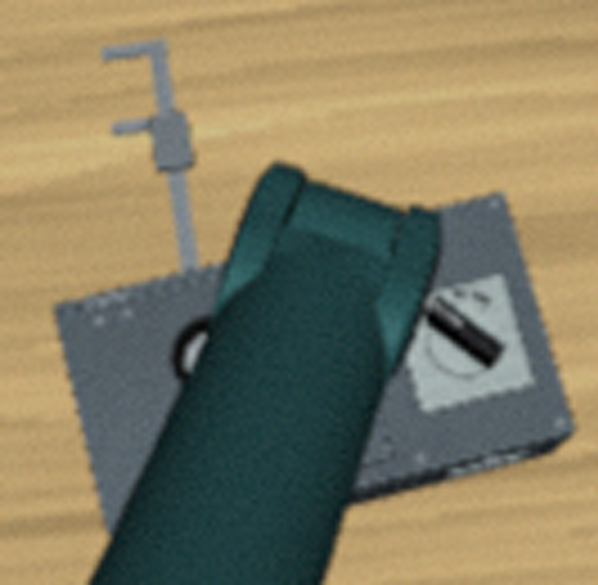

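Run:
```python
from h import *
S=read_camera("scene")
def bw(x,y,z): q=b0+B0@np.array([x,y]); return [*q,z]
for z in (.121,.131,.141,.151): print(z,(proj(S,bw(-.034,.069,z))-[170,105])*4, "closed sz1",z,(proj(S,bw(.131,.064,z+.209))-[170,105])*4)
# known feature check with box now: ring top centre, dial bar ends
print("zoom8 features", (proj(S,[bw(.016,.065,.15),bw(.016,.065,.124),bw(-.01,-.105,.153),bw(-.09,-.165,.11),bw(-.077,.165,.124),bw(-.077,-.035,.124)])-[150,90])*5)
```

```text
0.121 [[314.10917775 306.99390844]] closed sz1 0.121 [[383.10565339 268.78458538]]
0.131 [[314.26399296 298.61785693]] closed sz1 0.131 [[383.72250858 258.34411771]]
0.141 [[314.42039398 290.15600801]] closed sz1 0.141 [[384.34706933 247.77323083]]
0.151 [[314.57840529 281.60703664]] closed sz1 0.151 [[384.97948095 237.06946565]]
zoom8 features [[510.48562266 484.34427274]
 [509.73183851 511.74208247]
 [236.7656271  508.7258616 ]
 [124.16846887 484.23707474]
 [609.88664921 381.56681685]
 [321.89303908 442.42873978]]
```

Checked against the picture, the lid is shut: its front corners at (608,388) and (322,448) fit the shut-lid prediction. The real fingertips sit about 20–25 mm above the reported TCP, so I'll allow for that. Next I move above the dial.

>>> carry_out(
  plan=[
    [-1,0.96,0,-0.37,0],
    [-1,0.96,0,-0.37,0],
    [-1,0.96,0,-0.37,0],
    [-1,0.96,0,-0.37,0],
    [-1,0.96,0,-0.36,0],
    [-1,0,0.8,0,0],
    [-1,0,0.8,0,0],
    [-1,0,0.8,0,0],
    [-1,0,0,0,0],
    [-1,0,0,0,0],
  ],
)

```text
clock: 12.25
tool_pos: [0.5782, -0.1813, 0.164]
tool_rot: [-0.658, 0.658, -0.26, 0.259]
ft_force: [-0.2, 0.7, -0.3]
grip_width: 0.0851
```

Run:
```python
from h import *
where();print(sense()["tool_pos"])
S=read_camera("scene");p=np.array(sense()["tool_pos"])
M=rot(sense()["tool_rot"]).as_matrix()
for d in (.02,.03): print((proj(S,[p+[0,0,d],p+[0,0,d]+M[:,0]*.0425,p+[0,0,d]-M[:,0]*.0425])-[160,130])*7)
zoom(S,160,130,110,85,7,"pics/sz9.png")
T=read_camera("top")
zoom(T,208,120,133,130,4.5,"pics/tz9.png")
```

```text
t 12.25 box mm [ -10.7 -104. ] z 164.0 jaw az -43.09 F [-0.2  0.7 -0.3] Mz [ 0.03 -0.07 -0.03] j [-0.2   0.57  0.62  1.94 -0.46  0.78 -0.07] w 0.08506387888036271
[ 0.57817579 -0.18132503  0.16404699]
[[257.14490435 383.04149911]
 [193.30736429 442.08997796]
 [318.8154462  325.99745132]]
[[255.45267694 367.42042424]
 [191.2298927  426.52161603]
 [317.48366456 310.33623925]]
```

View pics/sz9.png

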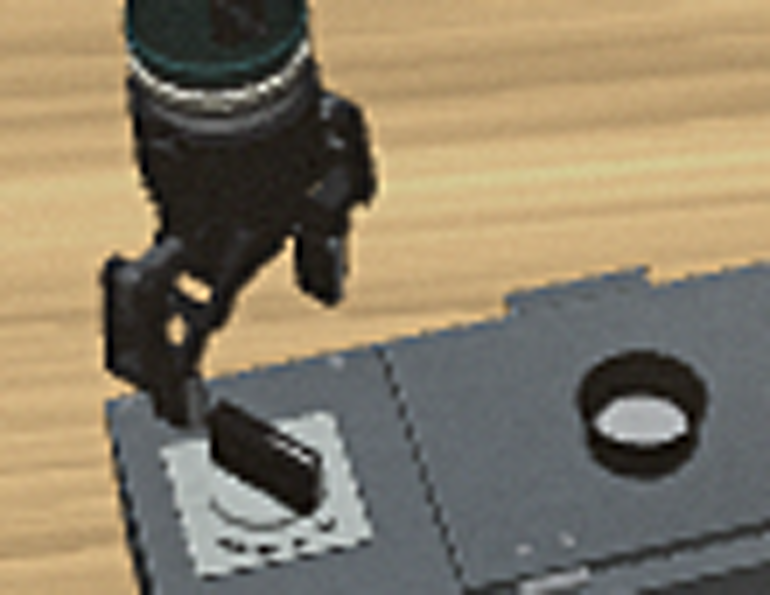

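View pics/tz9.png

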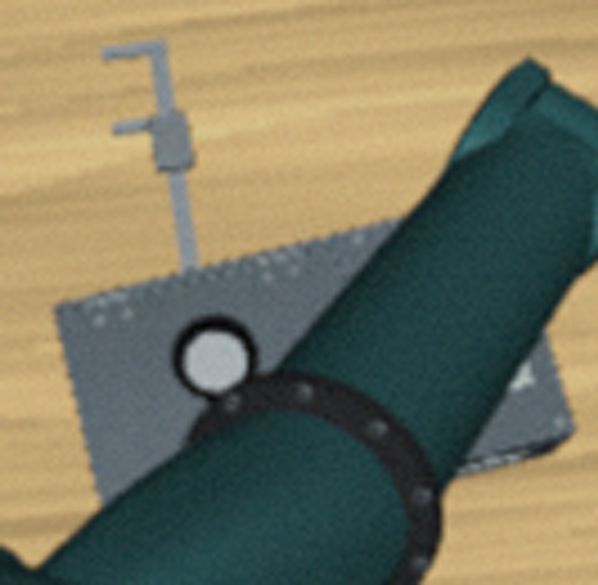

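The fingertips, at (185,425) and (330,300), straddle the bar and stand about 30 mm above the reported TCP. I'll descend to TCP z≈0.105 and close on the bar.

>>> carry_out(
  plan=[
    [-1,0,0.5,0,0],
    [-1,0,0.5,0,0],
    [-1,0,0.5,0,0],
    [-1,0,0.5,0,0],
    [-1,0,0.36,0,0],
    [-1,0,0,0,0],
    [-1,0,0,0,0],
  ],
)

```text
clock: 12.93
tool_pos: [0.5783, -0.1815, 0.1048]
tool_rot: [-0.657, 0.658, -0.261, 0.259]
ft_force: [-0.5, 0.1, -0.6]
grip_width: 0.0853
```

Run:
```python
from h import *
where()
zoom(read_camera("scene"),160,130,110,85,7,"pics/sz10.png")
```

```text
t 12.93 box mm [ -10.6 -104.1] z 104.8 jaw az -43.13 F [-0.5  0.1 -0.6] Mz [0.   0.06 0.01] j [-0.15  0.64  0.56  1.97 -0.53  0.68 -0.02] w 0.08534743929277971
```

View pics/sz10.png

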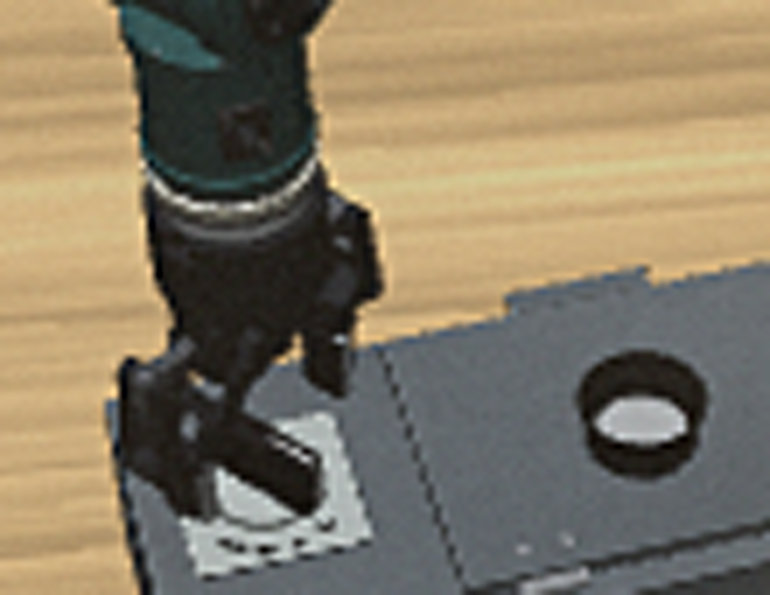

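>>> carry_out(
  plan=[
    [0.3,0,0,0,0],
    [0.5,0,0,0,0],
    [0.7,0,0,0,0],
    [1,0,0,0,0],
    [1,0,0,0,0],
    [1,0,0,0,0],
    [1,0,0,0,0],
    [1,0,0,0,0],
  ],
)

```text
clock: 13.65
tool_pos: [0.5784, -0.1809, 0.1062]
tool_rot: [0.658, -0.657, 0.26, -0.259]
ft_force: [-1.8, 1.8, 6.5]
grip_width: 0.0126
```

Run:
```python
from h import *
where()
zoom(read_camera("scene"),160,130,110,85,7,"pics/sz11.png")
```

```text
t 13.65 box mm [ -10.4 -103.6] z 106.2 jaw az -43.14 F [-1.8  1.8  6.5] Mz [ 0.32  0.43 -0.11] j [-0.15  0.64  0.56  1.97 -0.53  0.68 -0.02] w 0.012642343649353054
```

View pics/sz11.png

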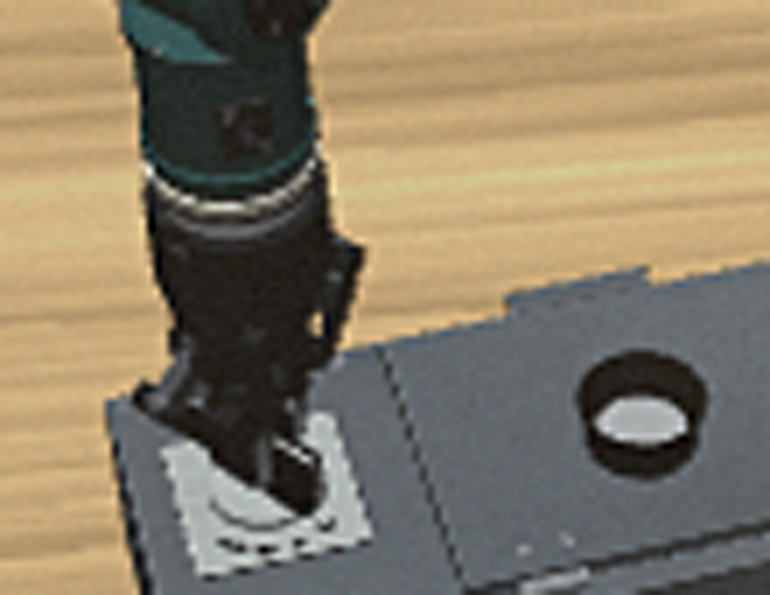

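The grip holds at 13 mm with little side force. Now I'll turn the dial clockwise in stages.

>>> carry_out(
  plan=[
    [1,0,-0.05,0,0.5],
    [1,0,0,0,0.5],
    [1,0,0,0,0.5],
    [1,0,0,0,0.5],
    [1,0,0,0,0.5],
    [1,0,0,0,0.5],
    [1,0,0,0,0.5],
    [1,0,0,0,0.5],
    [1,0,0,0,0],
  ],
)

```text
clock: 14.45
tool_pos: [0.579, -0.1818, 0.1064]
tool_rot: [-0.589, 0.59, -0.391, 0.391]
ft_force: [1.3, -1.1, -5.1]
grip_width: 0.0124
```

Run:
```python
from h import *
where()
zoom(read_camera("scene"),160,130,130,85,6,"pics/sz12.png")
```

```text
t 14.45 box mm [ -10.  -104.5] z 106.4 jaw az -67.16 F [ 1.3 -1.1 -5.1] Mz [-0.26 -0.25 -0.05] j [-0.23  0.67  0.67  1.98 -0.63  0.71 -0.33] w 0.012396272804520575
```

View pics/sz12.png

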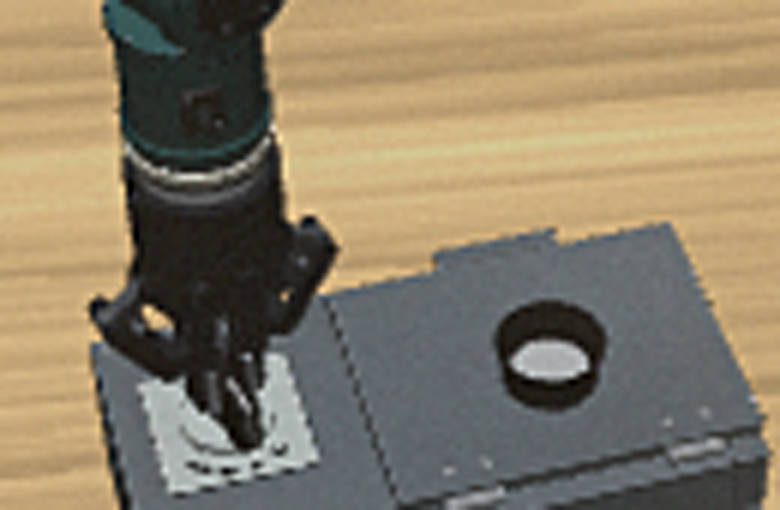

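>>> carry_out(
  plan=[
    [1,0,0,0,0.5],
    [1,0,0,0,0.5],
    [1,0,0,0,0.5],
    [1,0,0,0,0.5],
    [1,0,0,0,0.5],
    [1,0,0,0,0.5],
    [1,0,0,0,0.5],
    [1,0,0,0,0.5],
    [1,0,0,0,0],
  ],
)

```text
clock: 15.25
tool_pos: [0.5791, -0.1828, 0.1064]
tool_rot: [-0.494, 0.496, -0.504, 0.506]
ft_force: [2.1, -3.5, -10.2]
grip_width: 0.0127
```

>>> carry_out(
  plan=[
    [1,0,0,0,0.5],
    [1,0,0,0,0.5],
    [1,0,0,0,0.5],
    [1,0,0,0,0.5],
    [1,0,0,0,0.5],
    [1,0,0,0,0.5],
    [1,0,0,0,0.5],
    [1,0,0,0,0.5],
    [1,0,0,0,0.5],
    [1,0,0,0,0],
    [1,0,0,0,0],
  ],
)

```text
clock: 16.17
tool_pos: [0.5788, -0.1839, 0.1064]
tool_rot: [-0.363, 0.365, -0.604, 0.608]
ft_force: [1.7, -6.0, -10.3]
grip_width: 0.0125
```

Run:
```python
from h import *
where()
zoom(read_camera("scene"),160,130,130,85,6,"pics/sz13.png")
```

```text
t 16.17 box mm [ -10.5 -106.6] z 106.4 jaw az -117.98 F [  1.7  -6.  -10.3] Mz [-1.29 -0.42  0.13] j [-0.36  0.77  0.91  1.98 -0.84  0.82 -1.02] w 0.012543185105394157
```

View pics/sz13.png

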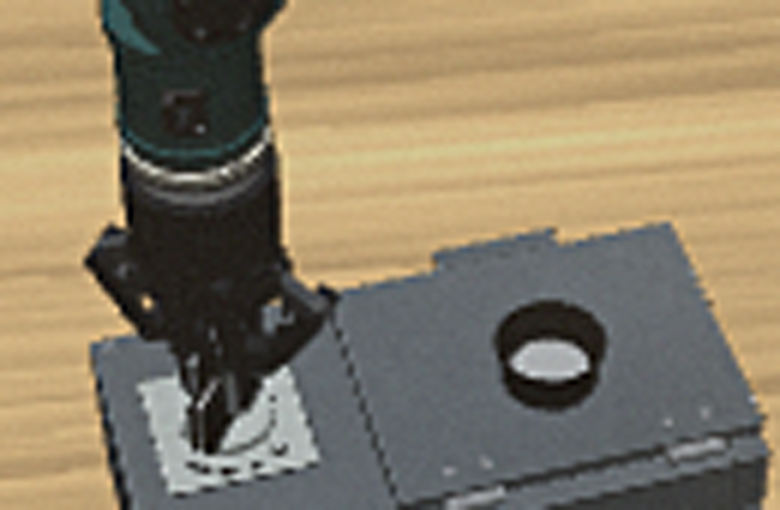

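Now I'll press on gently towards the hard stop.

>>> carry_out(
  plan=[
    [1,0,0,0,0.25],
    [1,0,0,0,0],
    [1,0,0,0,0],
  ],
)

```text
clock: 16.47
tool_pos: [0.5788, -0.1839, 0.1064]
tool_rot: [-0.355, 0.357, -0.609, 0.612]
ft_force: [2.0, -5.6, -10.3]
grip_width: 0.0128
```

```bash
python3 -c "
from h import *
where()"
```

```text
t 16.47 box mm [ -10.6 -106.6] z 106.4 jaw az -119.47 F [  2.   -5.6 -10.3] Mz [-1.35 -0.43  0.22] j [-0.36  0.77  0.92  1.98 -0.84  0.83 -1.04] w 0.012822935002918702
```

>>> carry_out(
  plan=[
    [1,0,0,0,0.25],
    [1,0,0,0,0],
    [1,0,0,0,0],
  ],
)

```text
clock: 16.72
tool_pos: [0.5787, -0.184, 0.1064]
tool_rot: [-0.348, 0.351, -0.613, 0.616]
ft_force: [1.2, -7.3, -10.7]
grip_width: 0.0131
```

```bash
python3 -c "
from h import *
where()"
```

```text
t 16.72 box mm [ -10.6 -106.7] z 106.4 jaw az -120.79 F [  1.2  -7.3 -10.7] Mz [-1.41 -0.4   0.76] j [-0.36  0.78  0.92  1.98 -0.85  0.83 -1.06] w 0.013061080107901272
```

The torque step from 0.22 to 0.76 N m says the dial is on its stop. I'll hold and do a final check.

>>> carry_out(
  plan=[
    [1,0,0,0,0],
    [1,0,0,0,0],
    [1,0,0,0,0],
    [1,0,0,0,0],
    [1,0,0,0,0],
    [1,0,0,0,0],
  ],
)

```text
clock: 17.22
tool_pos: [0.5787, -0.1839, 0.1064]
tool_rot: [-0.348, 0.351, -0.613, 0.616]
ft_force: [1.0, -6.8, -11.2]
grip_width: 0.013
```

Run:
```python
from h import *
where()
S=read_camera("scene")
zoom(S,160,140,100,75,8,"pics/sz14.png")
cv2.imwrite("pics/sfull.png",S["image"][:,:,::-1])
def bw(x,y,z): q=b0+B0@np.array([x,y]); return [*q,z]
a=np.radians(-37.5)
print((proj(S,[bw(-.01+.029*np.cos(t),-.105+.029*np.sin(t),.153) for t in (a,0.0,np.radians(-12.5))])-[160,140])*8)
```

```text
t 17.22 box mm [ -10.6 -106.6] z 106.4 jaw az -120.79 F [  1.   -6.8 -11.2] Mz [-1.42 -0.37  0.76] j [-0.36  0.78  0.92  1.98 -0.85  0.83 -1.06] w 0.01295396993824019
[[266.95587503 466.74846636]
 [315.61383973 468.19783279]
 [299.14915173 470.41940305]]
```

View pics/sz14.png

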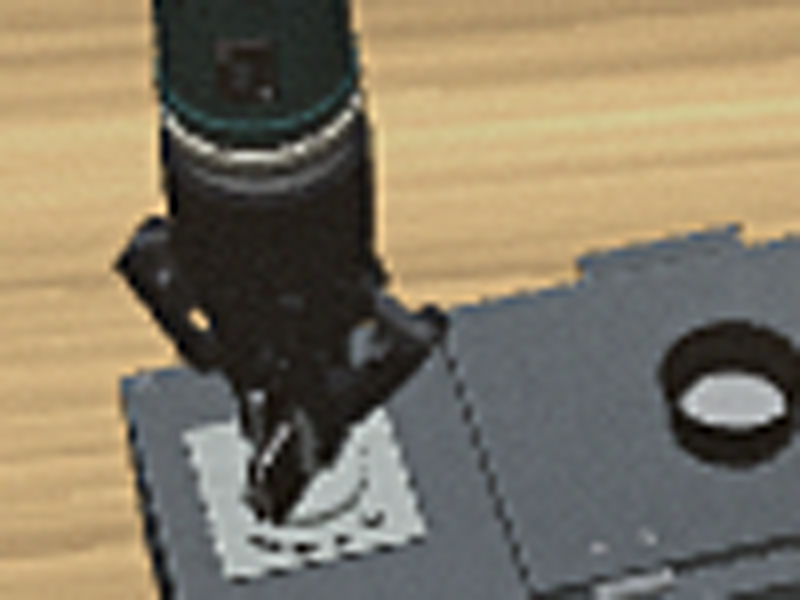

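View pics/sfull.png

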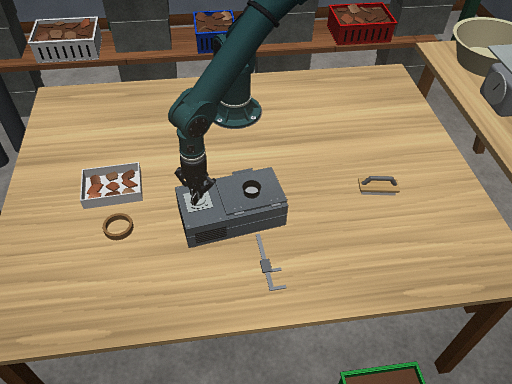

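The pointer end at about (262,475) fits the third position, predicted at (267,467). The lid is shut and the bystanders have not moved, so I'll hand in.

```bash
python3 -c "
from station import *
print(job_done())"
```

```text
the job is handed in; nothing more can be done
None
```

I pushed the lid fully shut with the closed fingers. Then I gripped the dial, turned it clockwise past both clicks to short wave, and handed in at about 17.3 s while still holding it there.

**Last checks**
- **Lid:** its front corners in the scene picture fit the shut position to about 1 px. When I pressed it down it met a hard stop, and it had not moved in the last picture.
- **Dial:** the gripper turned about 77.7° (third position 75°, stop 76.5°). The moment about the axis rose from 0.22 to 0.76 N m, which I take as the hard stop. It held steady for 0.5 s, and the pointer is where the third position should be.
- **Bystanders:** the tray, tape, brush and caliper show no visible movement. The sherd is under the lid and could not be seen again.

**What disagreed**
- **Force when shutting the lid:** the final press peaked at about 73 N at the wrist before I backed off. That is under the 120 N limit, and I believe only the fingertips touched. If a finger knuckle or the gripper body was on the eyepiece ring, the 40 N limit was passed; I could not tell from the pictures.
- **Fingertip height:** the real fingertips sit about 20–25 mm above the reported TCP when shut and about 30 mm above it when open. I allowed for this when gripping the dial.

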